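Load a torch and lock its bayonet tail cap

ROBOT

A 6-joint arm with a two-finger parallel gripper is mounted at the origin on a cart in front of the work surface, level with it; the furniture and walls round the work are solid. World frame = base frame: x ahead of the robot, y to its left, z up, the work surface at z = 0. Lengths are in m, angles in degrees, forces in N, time in s.
With the tool pointing down it reaches from about 0.325 to 0.925 m from the base axis. Payload 3.1 kg.
Tool frame: the origin (TCP) lies midway between the tips of the shut fingers; the grasp point (between the pads) lies env.grip_point_offset behind it (env.grip_point_offset is the distance from the TCP to the grasp point, in m); z points along the fingers, y is the line along which they close (so a half turn about z gives the same grasp; the last joint's range is limited). The gripper opens to 85 mm and grips with 20 to 120 N. Pads are 22 mm wide; open, the fingers measure 114 mm over their backs; the gripper's body (76 mm by 85 mm) begins 54 mm behind the grasp point. The pads swing forward as they close: fully open they stand 13 mm farther back than shut.
Start: joints at [-76.444, 12.427, 92.441, -0, 75.132, -6.429], TCP at [0.214, -0.587, 0.231] pointing down, gripper open.
Joint ranges: [-157.48, 157.48], [-44.54, 120.13], [17.64, 146.25], [-64.5, 244.5], [7.68, 150.69], [-147.95, 147.95]. Speed limits (degrees/s): [159.86, 159.86, 180, 180, 180, 180].

INTERFACE

Orientations are given as a 3x3 rotation matrix whose columns are the frame's x, y, z axes.
In Python, from workcell import env, kinematics, get_obs, get_image, ticket, boxes_of, mark_of gives the robot as it stands. Calls block until the motion is done:
- env.movep(position, orientation): joint-space move of the TCP to a pose.
- env.servo_line(position, ori=None, v=0.15, f_stop=None): straight line of the TCP; ori=None keeps the orientation; v is the mean speed in m/s. With f_stop (N) it stops when the force on the tool has changed by that much, and returns True; else False.
- env.set_joints(angles): joint-space move.
- env.command_gripper(opening, strength=None): finger opening in m; strength is the grip in N (None keeps the last); returns when the fingers have stopped.
- env.pause(seconds).
- kinematics.inverse_kinematics(position, orientation): joint angles nearest the present ones, or None.
- get_obs(): the state.
- get_image(name): name is "scene" or "top"; returns a dict with "image" (420x560x3 uint8, red, green, blue), "vertical_fov" (degrees; the focal length in pixels is half the picture's height over the tangent of half this angle, whatever the lens; pixels are square), "cx", "cy" (the principal point, pixels), "k1" (the pictures are not rectified: a ray, as slopes to the right and down, at radius r is drawn at 1 + k1 r^2 times it, then the intrinsics apply), "pose" (4x4, takes a point from camera to world coordinates). Camera axes: x right, y down, z forward; pixel columns grow to the right and rows downward; lengths in m; the calibration is good to about 2 mm. A picture is of the moment at which its call begins. There is no depth.
A pose or a line that the arm cannot do raises env.IKError and nothing moves.
- ticket.hand_in(): hands the job in; it is judged then, once.
Trained networks look in a picture, given as the dict that the camera call returned (one of the last four; its "shot" number tells which), for a name from the list of things; names that differ only in an ending like _2 or _b are one class to them, and where a whole thing is asked for, a point or a joint stands for the part that bears it (a point fixed in the world has none). Each returns a list of dicts, best first, with "score" (0 to 1); they miss things now and then, are a little off and sometimes report something else, mostly with a low value. They report only what shows in the picture. A call takes as long as a camera call. They do not tell look-alikes from the thing itself.
- boxes_of(picture, thing): "centre" ([x, y, z] in m, in world coordinates, good to about 4 mm: the middle of the surface that is visible of it).
- mark_of(picture, thing): "centre" ([x, y, z] in m, in world coordinates, good to about 4 mm: a listed point, or the origin of a listed thing).
The state is a dict: "time_s": time; "joints": joint angles; "qvel": joint speeds; "joint_efforts": joint torques, N m; "tool_pos": TCP position; "tool_rot": TCP orientation; "force": force on the tool from outside, world axes, zero at the start; "torque": the same for the moment, N m; "finger_gap": finger opening in m; "gripper_force": force on a finger pad.
Only numpy, scipy, OpenCV 4.12 (cv2) and the standard library are available. Lean on these libraries where they do the work, as an engineer would, in place of code of your own. Each camera call takes 0.05 s, during which the arm holds its last target. There are 200 camera calls.

TASK

Change the battery of the torch that is held lens-down in the blue drill-press vice: put the D cell into its open barrel with the button end up, then fit the yellow tail cap over it. The cap is a spring bayonet: let its three pins find their slots, press it in gently against the spring, turn it clockwise as seen from above as far as it goes, and let it rise into the notches so that it stays locked when you let go. Do not force cell or cap against the torch - its pins snap off when forced -, and leave the oil can, the tape roll and the pliers where they are.

Things in the scene. Friction and masses are not known exactly. Their poses are not given: they have to be found in the camera images.
- vice: Blue drill-press vice fixed to the bench; origin under the torch axis on the bench, z up, x from the screw handle to the fixed jaw. Base 190 x 86 mm, jaws 52 mm high. Its red soft jaws hold the torch lens-down and keep it from turning. The torch (yellow barrel, aluminium collar) is not listed itself: how far it is turned in the jaws is not measured.
- mouth (a point): Centre of the torch's open mouth, in the plane of the collar's rim, 146 mm above the bench; axes of the vice. Collar 50 mm outside, bore 37 mm. Three J slots 120 deg apart are cut through its wall: entries 7.5 mm wide, open at the rim. One entry lies toward the vice's -x, but off it by an UNKNOWN angle of up to 0.8 rad either way about z: find the slots by feel or by eye.
- ledge (a point): Point on the torch axis 8.5 mm below the rim, level with the lower edge of the ledges. From the foot of each entry slot the track runs clockwise (seen from above) under a ledge and ends against a stop; the last 7.5 mm of it is the notch, centred 0.61 rad round from the middle of the entry, with its roof 3 mm higher than the ledge's edge. A pin that has risen into it cannot turn back.
- plate (a point): Point on the torch axis 69.5 mm below the rim, where the top of the spring contact plate at the foot of the bore lies while free. The plate is sprung upward: 3.6 N preload, 600 N/m, 17 mm travel. The point itself does not move with the plate.
- cell: D cell, 33 mm in diameter, 61.5 mm high, black with a copper-coloured top band and a steel button, about 0.135 kg, standing loose on the bench, button end up. Origin: centre of its lower end; z runs to the button. Let go with its lower end 25 mm or more inside the barrel it slides down onto the spring plate; its button is then 8 mm below the rim. 2 mm play all round.
- cap: Yellow tail cap, loose, standing on its plug, 0.06 kg. Origin: centre of the plug's flat foot; z up. Plug 35 mm in diameter with a 3 mm chamfer, flange 50 mm in diameter from z = 21 to 27.5 mm. Origin against the rim: -5.5 mm pins lying on the rim, -8 mm spring begins to push, below -19 mm pins under the ledges (9 N), -21 mm flange on the rim, a hard stop; locked -16 mm (7 N).
- pins (a point): Point on the cap's axis, 8 mm above its origin, level with its three round brass pins: 5 mm in diameter, reaching to radius 23.5 mm at 0, 120 and 240 deg from the cap's x axis. Unlocked, the spring pushes the cap back up to -8 mm. The pins break when their contact forces on the torch add up to over 40 N: 40 N of pressing, or about 0.8 N m of twist at the stop.
- grip (a point): Middle of the yellow grip bar on the cap, 37.5 mm above the cap's origin. The bar runs along the cap's x axis: 40 mm long (x), 12 mm thick (y), from z = 27.5 to 47.5 mm above the origin. Pinch it across its thickness (fingers closing along the cap's y) from above.
- oil_can: Red thumb oil can with a long spout, 63 mm in diameter, 135 mm high, standing loose behind the work; origin at the centre of its base. Leave it.
- tape_roll: Roll of grey cloth tape lying flat, 94 mm in diameter, 25 mm high, loose; origin at the centre of its underside. Leave it.
- pliers: Pliers with red handles lying flat, 63 x 178 x 12 mm, loose; origin at the centre of its underside. Leave them.
Not all that is in view belongs to the job. What is shaped like the cell but purple, red or turquoise is not meant.

How it is judged:
By the outcome, as a careful person would: the job done as asked, in the order asked, and still so for the second after the job is handed in, with the robot touching nothing.
It also fails if it takes over 72 s, if anything falls off the work surface, if the arm or the gripper's body presses on something with over 40 N, if the wrist force passes 120 N, or if a joint passes its speed limit or range.

## Working session

There is one attempt and no reset: what is moved stays moved. The work goes in short steps, each a Python script; the robot and the scene stay as the last script left them, time stands still between calls to the robot, and variables do not carry over. Pictures are saved under pics/ and viewed, at most 10 in all, crops included, and the job is handed in when it is done.

```bash
ls; mkdir -p pics; cat > h.py <<'E'
import numpy as np, cv2
from workcell import env, kinematics, get_obs, get_image, ticket, boxes_of, mark_of
def save(p,n): cv2.imwrite('pics/'+n,cv2.cvtColor(p if isinstance(p,np.ndarray) else p['image'],cv2.COLOR_RGB2BGR))
def project(p,X):
    T=np.linalg.inv(p['pose']); X=np.atleast_2d(X); c=X@T[:3,:3].T+T[:3,3]
    s=c[:,:2]/c[:,2:]; r2=(s**2).sum(1,keepdims=True); s=s*(1+p['k1']*r2)
    f=p['image'].shape[0]/2/np.tan(np.radians(p['vertical_fov'])/2)
    return s*f+[p['cx'],p['cy']]
def onplane(p,uv,z):
    f=p['image'].shape[0]/2/np.tan(np.radians(p['vertical_fov'])/2)
    d=(np.array(uv,float)-[p['cx'],p['cy']])/f; s=d.copy()
    for _ in range(20): s=d/(1+p['k1']*(s@s))
    v=p['pose'][:3,:3]@[s[0],s[1],1]; o=p['pose'][:3,3]
    return o+v*(z-o[2])/v[2]
def down(yaw): # tool z down; tool y axis at angle yaw in world xy
    y=np.array([np.cos(yaw),np.sin(yaw),0]); z=np.array([0,0,-1.]); return np.column_stack([np.cross(y,z),y,z])
E
python3 - <<'E'
from h import *
print(env.grip_point_offset)
for n in ('scene','top'):
    p=get_image(n); save(p,n+'0.png'); print(n,p['vertical_fov'],p['k1'],p['cx'],p['cy'],p['pose'].round(3).tolist())
    for t in ('vice','mouth','cell','cap','grip','pins','oil_can','tape_roll','pliers'):
        print(t,[(round(d['score'],2),np.round(d['centre'],3).tolist(),project(p,d['centre']).round().tolist()) for d in mark_of(p,t)[:4]])
print(get_obs()['time_s'])
E
```

```text
pics
0.0187
scene 46.21576332379439 0.06211623435892373 276.1571007624082 210.77557308065548 [[0.935, -0.234, 0.266, 0.266], [-0.354, -0.6, 0.717, -0.9], [-0.008, -0.765, -0.644, 0.836], [0.0, 0.0, 0.0, 1.0]]
vice [(0.62, [0.524, 0.063, -0.002], [[241.0, 212.0]]), (0.21, [0.447, -0.128, -0.0], [[234.0, 269.0]])]
mouth [(0.78, [0.524, 0.07, 0.146], [[236.0, 164.0]]), (0.65, [0.489, -0.291, 0.004], [[276.0, 315.0]]), (0.29, [0.491, -0.293, 0.038], [[277.0, 306.0]])]
cell [(0.88, [0.529, -0.149, 0.001], [[270.0, 265.0]]), (0.83, [0.448, -0.127, -0.003], [[234.0, 269.0]]), (0.79, [0.381, -0.128, 0.002], [[206.0, 276.0]]), (0.57, [0.388, -0.064, -0.0], [[202.0, 257.0]])]
cap [(0.75, [0.488, -0.292, 0.004], [[276.0, 316.0]])]
grip [(0.65, [0.492, -0.29, 0.04], [[277.0, 303.0]])]
pins [(0.98, [0.489, -0.289, 0.008], [[275.0, 314.0]])]
oil_can [(0.88, [0.748, -0.15, 0.0], [[355.0, 242.0]])]
tape_roll [(0.91, [0.786, 0.152, -0.002], [[317.0, 172.0]]), (0.19, [0.491, -0.289, 0.037], [[276.0, 304.0]])]
pliers [(0.95, [0.694, -0.331, 0.003], [[372.0, 302.0]])]
top 53.833941584303844 -0.01706290116940799 279.8650088487355 213.91388771869896 [[-0.016, -0.994, 0.11, 0.467], [-1.0, 0.016, 0.002, -0.089], [-0.003, -0.11, -0.994, 1.193], [0.0, 0.0, 0.0, 1.0]]
vice [(0.81, [0.52, 0.072, -0.004], [[225.0, 242.0]])]
mouth [(0.59, [0.522, 0.068, 0.142], [[219.0, 239.0]])]
cell [(0.57, [0.395, -0.066, -0.001], [[274.0, 285.0]]), (0.56, [0.45, -0.034, -0.006], [[262.0, 266.0]]), (0.5, [0.525, -0.145, -0.003], [[300.0, 239.0]]), (0.47, [0.379, -0.13, -0.005], [[296.0, 290.0]])]
cap [(0.83, [0.492, -0.286, -0.003], [[349.0, 250.0]])]
grip [(0.56, [0.499, -0.294, 0.038], [[355.0, 247.0]])]
pins [(0.69, [0.493, -0.291, 0.007], [[352.0, 249.0]])]
oil_can [(0.56, [0.748, -0.15, -0.001], [[300.0, 164.0]])]
tape_roll [(0.92, [0.782, 0.153, -0.001], [[198.0, 154.0]])]
pliers []
1.0
```

```bash
python3 - <<'E'
from h import *
a=cv2.imread('pics/scene0.png');c=a[130:350,160:420];cv2.imwrite('pics/c1.png',cv2.resize(c,None,fx=2.7,fy=2.7,interpolation=cv2.INTER_CUBIC))
a=cv2.imread('pics/top0.png');c=a[130:320,180:400];cv2.imwrite('pics/c2.png',cv2.resize(c,None,fx=3.1,fy=3.1,interpolation=cv2.INTER_CUBIC))
E
```

```text
(no output)
```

View pics/c1.png

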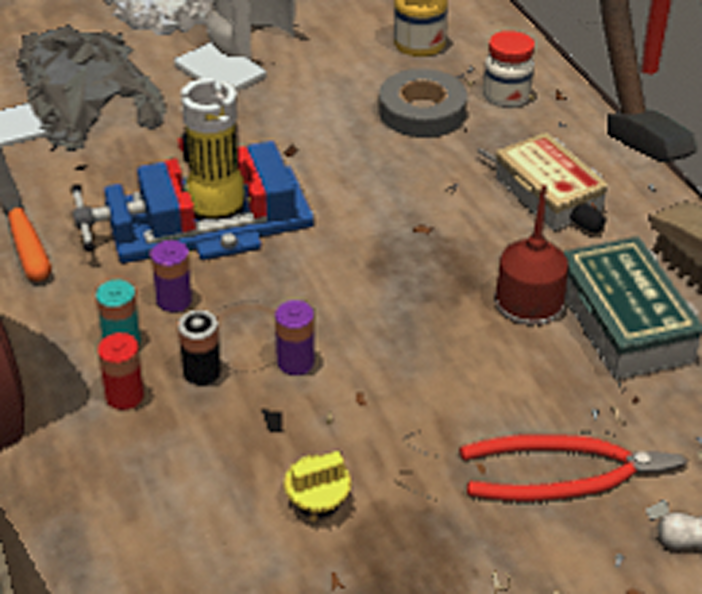

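View pics/c2.png

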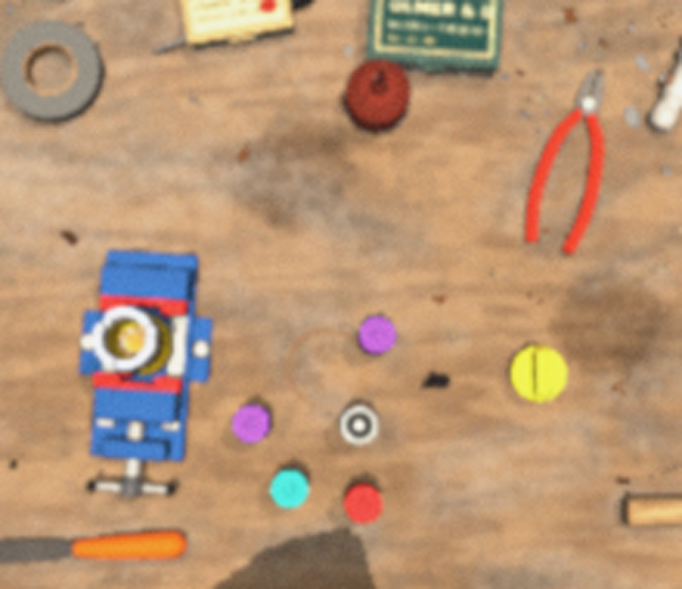

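Candidates (scene pixels): purple (270,255), purple (224,232), turquoise (203,245), red (206,265), and black with copper band and steel button (234,258). The black one at (234,258) is the cell, near (0.448, -0.127). Next is a close crop of the cell, mouth and cap.

```bash
python3 - <<'E'
from h import *
s=cv2.imread('pics/scene0.png');t=cv2.imread('pics/top0.png')
def c(a,u,v,r=20,n=300): return cv2.resize(a[v-r:v+r,u-r:u+r],(n,n),interpolation=cv2.INTER_CUBIC)
cv2.imwrite('pics/c3.png',np.vstack([np.hstack([c(s,237,169),c(t,220,239)]),np.hstack([c(s,234,258,24),c(s,277,310)])]))
p=get_image('top')
for n,(u,v),z in (('cellbutton',(295.8,267.1),.0615),('cap top',(353.9,250.8),.04),('mouth',(221,239.7),.146)): print(n,onplane(p,(u,v),z).round(4))
q=get_image('scene')
for n,(u,v),z in (('cell top',(234,249.5),.0605),('mouth',(237.5,164),.146)): print(n,onplane(q,(u,v),z).round(4))
for a in (0,.5): pass
E
```

```text
cellbutton [ 0.4466 -0.1282  0.0615]
cap top [ 0.4886 -0.2912  0.04  ]
mouth [0.5198 0.0627 0.146 ]
cell top [ 0.4513 -0.128   0.0605]
mouth [0.5263 0.0696 0.146 ]
```

View pics/c3.png

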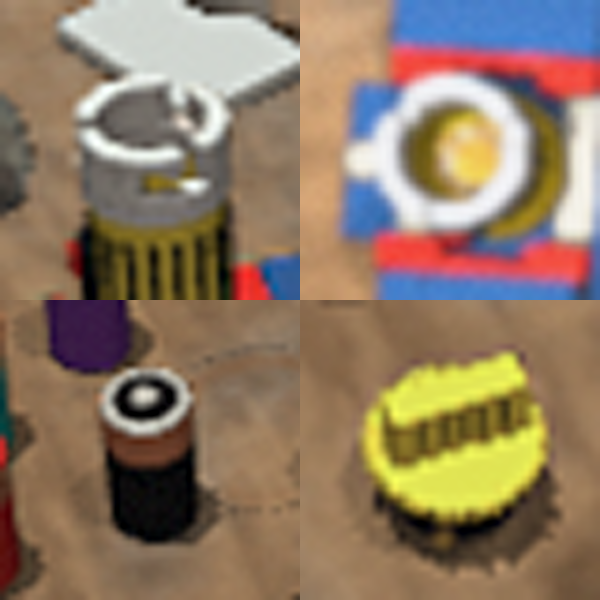

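The crop confirms the black/copper/steel-button cell. The mouth shows slots at about (228,165), (241,162) and (242,169) in the scene picture, and one brass cap pin is visible at about (276,321). Next I fit the rim and the angles numerically.

```bash
cat > fit.py <<'E'
from h import *
from scipy.optimize import minimize
A=np.radians(np.arange(0,360,3))
def samp(p,g,c,r,z):
    X=np.column_stack([c[0]+r*np.cos(A),c[1]+r*np.sin(A),np.full(A.size,z)])
    uv=project(p,X).astype(np.float32); return cv2.remap(g,uv[:,:1],uv[:,1:],cv2.INTER_LINEAR).ravel()
def rim(p,c0):
    im=p['image'].astype(np.float32); g=im.min(2)
    f=lambda c:-(sum(samp(p,g,c,r,.146).mean() for r in(.020,.0218,.0235))-sum(samp(p,g,c,r,.146).mean() for r in(.0155,.028))*1.0)
    b=min((minimize(f,np.array(c0)+d,method='Nelder-Mead',options=dict(initial_simplex=np.array(c0)+d+.002*np.array([[0,0],[1,0],[0,1]]))) for d in .003*np.array([[0,0],[1,1],[-1,1],[1,-1],[-1,-1]])),key=lambda r:r.fun)
    prof=sum(samp(p,g,b.x,r,.146) for r in(.020,.0218,.0235))/3
    return b.x,b.fun,prof
if __name__=='__main__':
    tot=0
    for n in('scene','top'):
        p=get_image(n); c,v,pr=rim(p,[.523,.067]); print(n,c.round(4),v); print(pr.reshape(-1,10).round().astype(int).tolist())
        f=pr.reshape(3,40).sum(0); print('fold',[(int(i*3),int(f[i])) for i in range(40)])
    q=get_image('scene')
    for uv in((228.3,165.3),(241.2,162.3),(242.3,168.5)):
        print('slot',onplane(q,uv,.146).round(4))
    P=onplane(q,(275.7,321.3),.008); print('pin',P)
    for uv in((377,425),(515,395),(390,465),(530,425)): print('bar',onplane(q,(257+(uv[0]-300)/7.5,290+(uv[1]-300)/7.5),.0475 if uv[1]<430 and uv[0]!=530 else .0275).round(4))
E
python3 fit.py
```

```text
scene [0.5242 0.0695] -369.246826171875
[[214, 215, 213, 212, 211, 212, 217, 217, 213, 209], [206, 205, 206, 206, 208, 211, 214, 209, 197, 188], [190, 197, 205, 211, 215, 215, 216, 217, 217, 211], [207, 204, 205, 204, 208, 209, 215, 216, 220, 224], [221, 217, 215, 216, 219, 219, 218, 219, 222, 216], [204, 191, 178, 160, 138, 118, 102, 119, 141, 164], [182, 194, 203, 214, 218, 220, 219, 220, 220, 219], [218, 220, 221, 221, 217, 216, 216, 213, 209, 209], [213, 215, 214, 214, 212, 213, 215, 216, 216, 218], [213, 200, 173, 136, 104, 89, 97, 116, 139, 165], [190, 210, 218, 216, 214, 214, 216, 218, 216, 217], [220, 220, 222, 224, 224, 222, 219, 216, 216, 214]]
fold [(0, 647), (3, 647), (6, 641), (9, 642), (12, 642), (15, 644), (18, 649), (21, 651), (24, 651), (27, 643), (30, 623), (33, 596), (36, 556), (39, 502), (42, 450), (45, 417), (48, 412), (51, 443), (54, 476), (57, 516), (60, 561), (63, 600), (66, 625), (69, 641), (72, 648), (75, 649), (78, 651), (81, 654), (84, 652), (87, 647), (90, 644), (93, 644), (96, 647), (99, 648), (102, 649), (105, 646), (108, 650), (111, 645), (114, 645), (
[... 669 characters left out ...]
 233]]
fold [(0, 693), (3, 697), (6, 695), (9, 696), (12, 697), (15, 698), (18, 697), (21, 699), (24, 697), (27, 691), (30, 684), (33, 674), (36, 669), (39, 667), (42, 664), (45, 662), (48, 658), (51, 652), (54, 648), (57, 649), (60, 656), (63, 670), (66, 684), (69, 687), (72, 687), (75, 690), (78, 689), (81, 688), (84, 690), (87, 693), (90, 690), (93, 691), (96, 691), (99, 690), (102, 689), (105, 688), (108, 688), (111, 690), (114, 691), (117, 692)]
slot [0.5037 0.0725 0.146 ]
slot [0.537  0.0733 0.146 ]
slot [0.5315 0.0471 0.146 ]
pin [ 0.48254741 -0.30780342  0.008     ]
bar [ 0.4691 -0.2963  0.0475]
bar [ 0.5075 -0.3002  0.0475]
bar [ 0.4729 -0.2951  0.0275]
bar [ 0.5136 -0.2962  0.0275]
```

```bash
cat > s1.py <<'E'
from h import *
G=env.grip_point_offset
c=np.array([.449,-.128])
def at(xy,zgrip): return np.array([xy[0],xy[1],zgrip-G])
def grip_xy():
    o=get_obs(); return np.array(o['tool_pos'])[:2]
# orientation choices: closing along x and y, small j6
def best(yaw,pos):
    r=[]
    for k in(0,np.pi):
        q=kinematics.inverse_kinematics(pos,down(yaw+k))
        if q is not None: r.append((abs(np.array(q)[5]),k,np.round(q,1).tolist()))
    r.sort(); return r
if __name__=='__main__':
    for yaw in(0,np.pi/2): print(yaw,best(yaw,at(c,.1)),best(yaw,at([.523,.068],.25)))
    kx=best(0,at(c,.1))[0][1]; ky=np.pi/2+best(np.pi/2,at(c,.1))[0][1]
    env.command_gripper(.050,30)
    env.movep(at(c,.13),down(kx)); env.servo_line(at(c,.032),v=.12,f_stop=4)
    env.command_gripper(.033,20); o=get_obs(); print('gap x',o['finger_gap'],o['gripper_force'],o['tool_pos'],o['force'])
    env.command_gripper(.050); env.servo_line(at(c,.105),v=.2)
    env.movep(at(c,.105),down(ky)); env.servo_line(at(c,.048),v=.12,f_stop=4)
    env.command_gripper(.030,40); o=get_obs(); print('gap y',o['finger_gap'],o['gripper_force'],o['tool_pos'])
    m=np.array([.5233,.068])
    env.servo_line(at(c,.20),v=.2)
    env.movep(at(m,.146+.02+.048),down(ky)); o=get_obs(); print(o['tool_pos'],o['finger_gap'],o['time_s'],o['joints'])
    p=get_image('scene');save(p,'scene1.png');t=get_image('top');save(t,'top1.png')
    for q in(p,t): print([(round(d['score'],2),np.round(d['centre'],4).tolist()) for d in mark_of(q,'cell')[:5]])
    a=np.linspace(0,2*np.pi,60)
    im=cv2.resize(p['image'][100:200,180:300],None,fx=6,fy=6,interpolation=cv2.INTER_CUBIC)
    for z,r,col in((.166,.0165,(255,0,0)),(.146,.025,(0,255,0))):
        uv=project(p,np.column_stack([m[0]+r*np.cos(a),m[1]+r*np.sin(a),0*a+z]))
        cv2.polylines(im,[np.int32((uv+.5-[180,100])*6)],True,col,1)
    save(im,'c4.png')
E
python3 s1.py
```

```text
0 [(np.float64(24.534476426942536), 0, [-24.5, 4.1, 119.7, -0.0, 56.1, -24.5])] [(np.float64(0.21915935096824932), 0, [-0.2, 0.5, 105.6, -0.0, 74.0, -0.2])]
1.5707963267948966 [(np.float64(65.46552357305747), 3.141592653589793, [-24.5, 4.1, 119.7, -0.0, 56.1, 65.5]), (np.float64(114.53447642694252), 0, [-24.5, 4.1, 119.7, -0.0, 56.1, -114.5])] [(np.float64(89.78084064903175), 3.141592653589793, [-0.2, 0.5, 105.6, -0.0, 74.0, 89.8]), (np.float64(90.21915935096825), 0, [-0.2, 0.5, 105.6, -0.0, 74.0, -90.2])]
gap x 0.033388791756555486 4.438747186213732 [ 0.44961262 -0.12837548  0.0142206 ] [-1.03537734 -0.64488179  3.50386532]
gap y 0.031825209222848816 39.65959600100177 [ 0.45007971 -0.12845348  0.03046503]
[0.52238982 0.06730919 0.19403184] 0.03208609845762439 9.775 [-2.58567150e-01  2.58778252e+00  1.07579088e+02 -6.68954928e-02
  6.99800506e+01  8.97446477e+01]
[(0.87, [0.5248, -0.1494, 0.0034]), (0.86, [0.3894, -0.0663, 0.0015]), (0.75, [0.3794, -0.1305, 0.001]), (0.62, [0.4518, -0.0312, 0.0011]), (0.59, [0.5241, 0.0676, 0.1611])]
[(0.67, [0.5257, -0.1434, -0.001]), (0.63, [0.4525, -0.0344, 0.0026]), (0.6, [0.3958, -0.0672, 0.0016]), (0.41, [0.3791, -0.1311, -0.0001])]
```

View pics/c4.png

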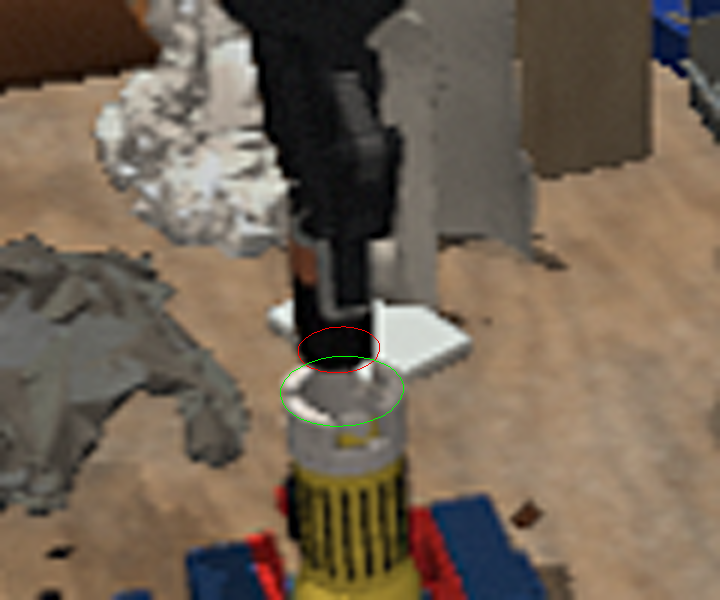

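The held cell hangs about 5 enlarged pixels (~2 mm) left of its predicted outline, over the mouth. I'll measure its edges, then try a gentle guarded insertion.

```bash
cat > s2.py <<'E'
from h import *
p=get_image('scene'); o=get_obs(); print(o['tool_pos'],o['force'],o['torque'])
g=p['image'].astype(int).sum(2)
for r in(154,155,156,157): print(r,g[r,222:250].tolist())
for r in(174,175,176): print(r,g[r,222:254].tolist())
x,y=o['tool_pos'][:2]
for z,r,off in((.171,.0165,(0,0)),(.14,.025,(.5242-x,.0695-y))):
    a=np.linspace(0,2*np.pi,200); uv=project(p,np.column_stack([x+off[0]+r*np.cos(a),y+off[1]+r*np.sin(a),0*a+z])); print(z,uv.min(0),uv.max(0),uv.mean(0))
E
python3 s2.py
```

```text
[0.52308178 0.06659808 0.19510232] [-0.77637869  0.22666682 -0.81856453] [ 0.0338448   0.01367753 -0.04181735]
154 [369, 374, 320, 274, 340, 438, 633, 595, 0, 17, 22, 31, 10, 21, 5, 25, 10, 30, 24, 0, 195, 496, 664, 641, 635, 634, 633, 635]
155 [369, 361, 356, 283, 230, 322, 420, 417, 0, 2, 13, 31, 24, 30, 11, 43, 25, 29, 27, 0, 60, 445, 679, 645, 634, 633, 634, 632]
156 [368, 376, 381, 360, 355, 324, 304, 293, 0, 10, 37, 29, 16, 29, 48, 30, 11, 33, 30, 0, 25, 439, 675, 639, 636, 631, 636, 637]
157 [382, 389, 393, 392, 394, 387, 317, 169, 0, 13, 42, 32, 16, 42, 32, 49, 24, 19, 28, 0, 0, 410, 678, 642, 630, 636, 632, 634]
174 [365, 378, 389, 390, 385, 334, 273, 311, 321, 323, 319, 322, 329, 286, 216, 270, 276, 275, 274, 359, 434, 370, 327, 293, 276, 311, 358, 351, 341, 360, 357, 368]
175 [358, 368, 375, 383, 390, 358, 303, 301, 312, 303, 328, 325, 334, 347, 362, 383, 377, 366, 350, 345, 342, 310, 320, 304, 260, 254, 379, 359, 357, 363, 367, 381]
176 [375, 364, 368, 381, 389, 387, 335, 293, 305, 293, 313, 325, 315, 333, 353, 348, 342, 348, 344, 335, 328, 327, 323, 289, 183, 173, 332, 381, 368, 370, 371, 380]
0.171 [229.11955011 152.5888158 ] [242.81333847 160.24345524] [236.00151547 156.38896286]
0.14 [226.6404601 160.4618456] [247.00023828 172.14963866] [236.87387552 166.24911727]
```

```bash
cat >> s2.py <<'E'
print('bottom')
for c in(234,235,236,237,238): print(c,g[156:172,c].tolist())
a=np.linspace(0,2*np.pi,200)
for zb in(.164,.165,.166):
    uv=project(p,np.column_stack([x+.0165*np.cos(a),y+.0165*np.sin(a),0*a+zb])); print(zb,uv.max(0))
print('rim front edge col')
for c in(235,236,237,238): print(c,p['image'][158:176,c].min(1).tolist())
for cc in((.5242,.0695),(.5223,.066)):
    for rr in(.025,.0185):
        uv=project(p,np.column_stack([cc[0]+rr*np.cos(a),cc[1]+rr*np.sin(a),0*a+.146])); print(cc,rr,uv.min(0),uv.max(0))
E
python3 s2.py | sed -n '/bottom/,$p'
```

```text
bottom
234 [37, 38, 19, 10, 0, 206, 300, 305, 293, 294, 297, 277, 253, 525, 488, 348]
235 [36, 32, 32, 14, 0, 192, 302, 309, 308, 302, 296, 294, 276, 251, 410, 349]
236 [31, 20, 27, 26, 1, 192, 305, 313, 305, 303, 303, 305, 301, 316, 312, 299]
237 [23, 25, 34, 34, 0, 175, 304, 311, 307, 315, 307, 312, 307, 402, 384, 325]
238 [11, 35, 38, 23, 0, 197, 278, 301, 292, 322, 322, 324, 327, 417, 380, 339]
0.164 [242.97569692 162.62350121]
0.165 [242.95415491 162.27781591]
0.166 [242.93258724 161.93174437]
rim front edge col
235 [9, 3, 0, 62, 95, 97, 98, 95, 94, 93, 88, 79, 129, 111, 90, 88, 90, 109]
236 [8, 7, 0, 61, 97, 99, 97, 97, 96, 97, 96, 100, 98, 98, 62, 37, 60, 117]
237 [10, 11, 0, 56, 96, 99, 97, 100, 97, 98, 98, 128, 122, 107, 62, 24, 61, 121]
238 [12, 6, 0, 62, 87, 95, 93, 102, 102, 103, 103, 131, 121, 111, 69, 29, 69, 119]
(0.5242, 0.0695) 0.025 [226.45967596 158.45860367] [246.88587074 170.1215814 ]
(0.5242, 0.0695) 0.0185 [229.12042063 159.93412268] [244.23512899 168.5637433 ]
(0.5223, 0.066) 0.025 [226.11659644 159.35418748] [246.59434682 171.07500555]
(0.5223, 0.066) 0.0185 [228.78409301 160.83691319] [243.93694849 169.50932514]
```

Comparing the cell's known pose with the picture, the scene camera sees things ~5 mm too far. Corrected, both cameras put the mouth at about (0.523, 0.0655).

```bash
cat > s3.py <<'E'
from h import *
R=np.array(get_obs()['tool_rot'])
m=np.array([.523,.0656]); yaw=-np.pi/2
env.servo_line([*m,.194],ori=down(yaw),v=.05); env.pause(.3); o0=get_obs(); print(o0['tool_pos'],o0['force'],o0['torque'])
s=env.servo_line([*m,.030+.146-.030],v=.05,f_stop=3); o=get_obs()
print(s,o['tool_pos'],np.round(np.subtract(o['force'],o0['force']),2),np.round(np.subtract(o['torque'],o0['torque']),3),o['time_s'])
E
python3 s3.py
```

```text
[0.52303826 0.06568916 0.19402846] [-0.01602963  0.06138641 -1.23653776] [ 0.03057715 -0.02336484 -0.00350905]
True [0.5222515  0.06556375 0.14548259] [-0.5  -1.19  6.19] [0.042 0.065 0.02 ] 11.5667
```

```bash
cat > s4.py <<'E'
from h import *
m=np.array([.523,.0656])
env.servo_line([*m,.1485],v=.05); env.pause(.2); o=get_obs(); print(o['tool_pos'],o['force'],o['torque'])
env.command_gripper(.060); env.pause(.3)
env.servo_line([*m,.24],v=.2)
c=np.array([.489,-.2925])
env.movep([*c,.16],down(-np.pi/2-.02))
p=get_image('scene');save(p,'scene2.png');t=get_image('top');save(t,'top2.png'); print(get_obs()['time_s'])
f=lambda a,u,v,r=20,n=300: cv2.resize(a[v-r:v+r,u-r:u+r],(n,n),interpolation=cv2.INTER_CUBIC)
save(np.hstack([f(p['image'],237,169),f(t['image'],220,239)]),'c5.png')
from fit import rim
for q in(p,t):
    cc,v,pr=rim(q,[.523,.067]); fo=pr.reshape(3,40).sum(0); print(cc.round(4),[int(i) for i in fo])
    for th in('cap','pins','grip'): print(th,[(round(d['score'],2),np.round(d['centre'],4).tolist()) for d in mark_of(q,th)[:1]])
E
python3 s4.py
```

```text
[0.52239821 0.06560145 0.1478161 ] [-0.64906458 -0.46976697 -1.6256917 ] [0.06458122 0.00946043 0.04782057]
14.7917
[0.5241 0.0691] [705, 708, 706, 707, 706, 705, 707, 709, 705, 689, 667, 646, 608, 546, 492, 454, 455, 487, 529, 578, 622, 659, 684, 699, 702, 702, 706, 711, 707, 706, 709, 707, 710, 707, 700, 698, 695, 696, 701, 707]
cap [(0.66, [0.4906, -0.2947, 0.0002])]
pins [(0.97, [0.4898, -0.2886, 0.0093])]
grip [(0.77, [0.4901, -0.292, 0.0372])]
[0.5224 0.0664] [716, 718, 720, 718, 718, 720, 720, 720, 719, 715, 710, 702, 696, 689, 683, 680, 676, 671, 671, 679, 690, 701, 711, 711, 713, 716, 712, 712, 714, 715, 714, 715, 717, 717, 716, 716, 716, 715, 716, 714]
cap []
pins [(0.52, [0.7487, -0.1508, -0.0015])]
grip [(0.69, [0.6924, -0.3314, 0.002])]
```

View pics/c5.png

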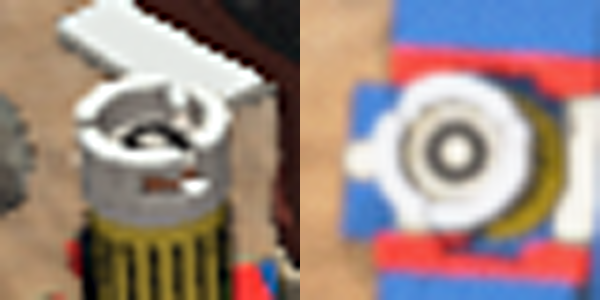

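The cell is in with its button up, centred in the bore; slots are at about 47–51° (mod 120). Now the cap: the bar lies along about -2.5°, and the pin at ~250° fits cap x ≈ 0, not 180.

```bash
cat > s5.py <<'E'
from h import *
D=np.pi/180
c=np.array([.4895,-.2925]); yaw=-92.5*D
env.command_gripper(.040,60)
env.servo_line([*c,.06],ori=down(yaw),v=.15)
s=env.servo_line([*c,.0305],v=.05,f_stop=4); o=get_obs(); print(s,o['tool_pos'],o['force'])
if s: env.servo_line([*c,o['tool_pos'][2]+.0015],v=.05)
env.command_gripper(.010,60); env.pause(.2); o=get_obs(); print('grip',o['finger_gap'],o['gripper_force'],o['tool_pos'],o['force'])
env.servo_line([*c,.14],v=.15); o=get_obs(); print(o['finger_gap'])
m=np.array([.5225,.0657])
env.movep([*m,.146+.031+.022],down((48-90)*D)); env.pause(.3); o=get_obs(); print(o['tool_pos'],o['finger_gap'],o['joints'],o['force'],o['torque'],o['time_s'])
p=get_image('scene');save(p,'scene3.png')
im=cv2.resize(p['image'][120:190,195:285],None,fx=8,fy=8,interpolation=cv2.INTER_CUBIC)
a=np.linspace(0,2*np.pi,60); x,y,z=o['tool_pos']
for zz,r,col in((z-.031+.021,.025,(255,0,0)),(z-.031,.0145,(255,0,255))):
    uv=project(p,np.column_stack([x+r*np.cos(a),y+r*np.sin(a),0*a+zz])); cv2.polylines(im,[np.int32((uv+.5-[195,120])*8)],True,col,1)
for d in(48,168,288):
    uv=project(p,[x+.0235*np.cos(d*D),y+.0235*np.sin(d*D),z-.031+.008]); cv2.circle(im,tuple(int(v) for v in((uv[0]+.5-[195,120])*8)),4,(0,255,255),1)
save(im,'c6.png')
E
python3 s5.py
```

```text
False [ 0.48948804 -0.29250599  0.03035579] [-0.22819383  0.49194121 -0.42343894]
grip 0.01061815683000898 42.964237332344055 [ 0.48977605 -0.29268853  0.03084494] [0.21252336 0.1227412  1.35977445]
0.010795162122067926
[0.52258488 0.06492137 0.19881931] 0.01084984517896545 [-5.54271262e-01  2.19406746e+00  1.07442696e+02 -5.25997597e-03
  7.03819214e+01  4.15299850e+01] [ 0.4860834  -0.22724552 -0.5936168 ] [-0.00910442 -0.00248832 -0.01047856] 20.1083
```

View pics/c6.png

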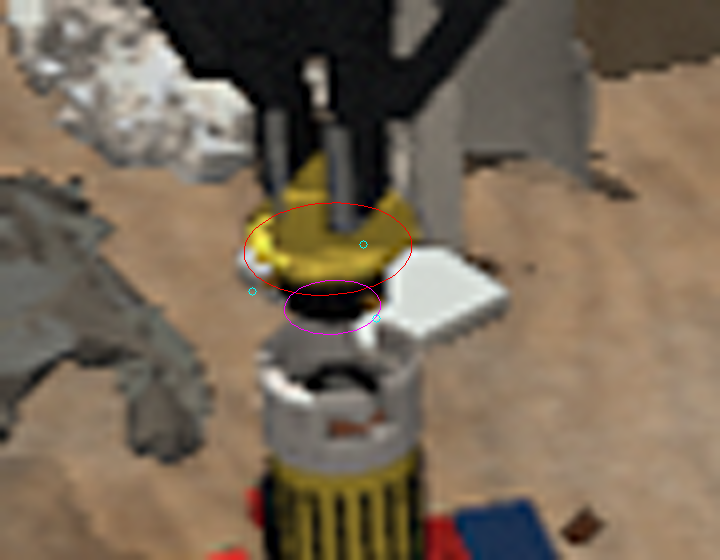

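The cap is held level. Its front pin at (372,300) in the crop agrees with the predicted pin at 288° once the camera bias is removed, so it isn't flipped and is roughly centred. Now a guarded descent.

```bash
cat > s6.py <<'E'
from h import *
D=np.pi/180
m=np.array([.5226,.0657])
o0=get_obs()
s=env.servo_line([*m,.1655],v=.04,f_stop=3); env.pause(.2); o=get_obs()
print(s,o['tool_pos'],np.round(np.subtract(o['force'],o0['force']),2),np.round(np.subtract(o['torque'],o0['torque']),3),o['finger_gap'],o['time_s'])
print('origin vs rim mm',(o['tool_pos'][2]-.031-.146)*1e3)
E
python3 s6.py
```

```text
True [0.52189403 0.06570817 0.16549446] [1.48 0.68 2.58] [ 0.053 -0.112  0.03 ] 0.011196973196990779 21.1583
origin vs rim mm -11.505540754338572
```

```bash
cat > s7.py <<'E'
from h import *
m=np.array([.5223,.0657])
for z in(.1625,.1595,.1573):
    s=env.servo_line([*m,z],v=.03,f_stop=9); env.pause(.15); o=get_obs()
    print(s,np.round(o['tool_pos'],4),np.round(o['force'],2),np.round(o['torque'],3),'org',round((o['tool_pos'][2]-.177)*1e3,2),o['time_s'])
    if s: break
E
python3 s7.py
```

```text
False [0.5223 0.0657 0.1627] [-0.96  0.15  4.32] [-0.047  0.192 -0.008] org -14.26 21.5583
False [0.5225 0.0657 0.1602] [-0.79 -0.02  7.05] [0.02  0.261 0.026] org -16.84 21.9583
False [0.5226 0.0657 0.1582] [-1.56  0.41  7.9 ] [0.01  0.355 0.001] org -18.76 22.3583
```

```bash
cat > s8.py <<'E'
from h import *
D=np.pi/180
m=np.array([.5225,.0657])
def rep(t,s=None):
    o=get_obs(); R=np.array(o['tool_rot']); yaw=np.degrees(np.arctan2(R[1,1],R[0,1]))+90
    print(t,s,np.round(o['tool_pos'],4),'yaw',round(yaw,2),np.round(o['force'],2),np.round(o['torque'],3),'org',round((o['tool_pos'][2]-.177)*1e3,2),round(o['finger_gap'],4),o['time_s'],flush=True)
    return o
if __name__=='__main__':
    s=env.servo_line([*m,.1560],v=.02,f_stop=6); env.pause(.15); o=rep('down',s); t0=o['torque'][2]
    for a in(43,38,33,28,23,18,15,13,11):
        env.servo_line([*m,.1560],ori=down((a-90)*D),v=.02); env.pause(.1); o=rep(a)
        if abs(o['torque'][2]-t0)>.25 or abs(o['force'][2])>22: print('STOP'); break
E
python3 s8.py
```

```text
down False [0.5227 0.0657 0.157 ] yaw 48.01 [-1.4   0.32  8.57] [-0.02   0.408  0.091] org -19.96 0.0109 22.7583
43 None [0.5226 0.0657 0.157 ] yaw 43.01 [-1.21 -1.35  9.15] [0.035 0.435 0.029] org -20.01 0.0107 23.1083
38 None [0.5225 0.0658 0.157 ] yaw 38.0 [-1.59  0.63  8.28] [-0.052  0.526  0.009] org -20.0 0.0105 23.4583
33 None [0.5225 0.066  0.157 ] yaw 33.0 [-2.21  1.17  7.8 ] [0.026 0.528 0.015] org -20.03 0.0109 23.8083
28 None [0.5224 0.066  0.157 ] yaw 28.0 [-1.48  0.43  8.33] [ 0.11   0.575 -0.   ] org -20.05 0.0109 24.1583
23 None [0.5223 0.0661 0.1569] yaw 23.0 [-2.74  1.    9.11] [0.162 0.523 0.033] org -20.06 0.0109 24.5083
18 None [0.5223 0.0662 0.1569] yaw 18.0 [-2.78  0.64  8.8 ] [0.222 0.487 0.02 ] org -20.07 0.0109 24.8583
15 None [0.5223 0.0663 0.1569] yaw 15.0 [-3.38  1.52  7.74] [0.242 0.508 0.028] org -20.08 0.0107 25.2083
13 None [0.5223 0.0663 0.1569] yaw 13.0 [-2.86  1.65  8.3 ] [0.274 0.548 0.074] org -20.1 0.0108 25.5583
11 None [0.5221 0.0662 0.1569] yaw 11.03 [-2.99  0.59  7.94] [0.241 0.599 0.102] org -20.12 0.0109 25.9083
```

```bash
cat > s9.py <<'E'
from s8 import *
m=np.array([.5225,.0657])
for a in(9.5,8,6.5,5,3.5,2,.5,-1):
    env.servo_line([*m,.1560],ori=down((a-90)*D),v=.02); env.pause(.1); o=rep(a)
    if abs(o['torque'][2])>.3 or abs(o['force'][2])>22: print('STOP'); break
E
python3 s9.py
```

```text
9.5 None [0.522  0.0663 0.1569] yaw 9.57 [-3.32  0.62  9.1 ] [0.29  0.648 0.283] org -20.12 0.011 26.2583
8 None [0.5218 0.0663 0.1568] yaw 8.13 [-3.8   1.33  9.05] [0.29  0.664 0.528] org -20.16 0.0114 26.6083
STOP
```

The stop is felt at about 10°. I'll ease back 1.5°, let it rise into the notch, and check the lock.

```bash
cat > s10.py <<'E'
from s8 import *
m=np.array([.5225,.0657]); R=down((11-90)*D)
env.servo_line([*m,.1560],ori=R,v=.02); env.pause(.1); rep('back')
for z in(.158,.160,.161,.162):
    env.servo_line([*m,z],v=.02); env.pause(.15); o=rep(z)
    if o['force'][2]<-3: print('held by the roof'); break
# twist back a little: must resist
E
python3 s10.py
```

```text
back None [0.5222 0.0661 0.1569] yaw 11.03 [-4.14  0.55  9.29] [0.23  0.571 0.102] org -20.05 0.0108 26.9583
0.158 None [0.5221 0.0662 0.1587] yaw 11.02 [-2.79  1.48  8.7 ] [0.268 0.535 0.087] org -18.29 0.011 27.3583
0.16 None [0.5221 0.0662 0.1605] yaw 11.01 [-2.37  1.04  7.47] [0.216 0.549 0.092] org -16.51 0.011 27.7583
0.161 None [0.522  0.0661 0.1609] yaw 11.0 [-1.98  0.92  6.08] [0.303 0.456 0.055] org -16.06 0.0106 28.1583
0.162 None [0.5218 0.066  0.1611] yaw 11.0 [-0.45  3.3  -1.9 ] [0.527 0.067 0.057] org -15.9 0.0111 28.5583
```

It stopped at -16 mm with the roof holding. A gentle twist-back check, then release.

```bash
cat > s11.py <<'E'
from s8 import *
m=np.array([.5220,.0660])
for a in(13,15,17,18.5,20):
    env.servo_line([*m,.1613],ori=down((a-90)*D),v=.02); env.pause(.1); o=rep(a)
    if abs(o['torque'][2])>.25: print('resists'); break
env.servo_line([*m,.1613],ori=down((14-90)*D),v=.02); rep('c')
env.command_gripper(.040); env.pause(.3)
env.servo_line([*m,.26],v=.15); env.movep([.40,-.25,.30],down(-np.pi/2)); rep('away')
p=get_image('scene');t=get_image('top');save(p,'scene4.png')
f=lambda a,u,v,r=20,n=300: cv2.resize(a[v-r:v+r,u-r:u+r],(n,n),interpolation=cv2.INTER_CUBIC)
save(np.hstack([f(p['image'],237,165),f(t['image'],220,239)]),'c7.png')
print(get_obs()['time_s'])
for n in('oil_can','tape_roll','pliers','cap'): print(n,[np.round(d['centre'],3).tolist() for d in mark_of(p,n)[:1]])
E
python3 s11.py
```

```text
13 None [0.522  0.0659 0.1611] yaw 12.97 [-0.4   2.01 -0.84] [0.304 0.032 0.033] org -15.88 0.0111 28.9083
15 None [0.5217 0.0659 0.1611] yaw 14.96 [-1.6   1.51 -0.18] [0.212 0.127 0.023] org -15.88 0.0109 29.2583
17 None [0.5215 0.0659 0.1611] yaw 16.95 [-2.89  0.6  -0.9 ] [ 0.211  0.432 -0.16 ] org -15.91 0.0108 29.6083
18.5 None [0.5215 0.066  0.1611] yaw 18.44 [-3.54  1.14 -0.1 ] [ 0.163  0.51  -0.373] org -15.95 0.0109 29.9583
resists
c None [0.522  0.0659 0.1611] yaw 14.12 [-1.3   0.93 -1.97] [ 0.092  0.328 -0.139] org -15.86 0.0108 30.2083
away None [ 0.4002 -0.2492  0.2994] yaw 0.05 [-0.68  0.3   0.03] [-0.015 -0.021  0.035] org 122.45 0.0401 32.9917
33.0917
oil_can [[0.748, -0.148, 0.0]]
tape_roll [[0.785, 0.155, -0.001]]
pliers [[0.695, -0.332, 0.003]]
cap [[0.521, 0.065, 0.134]]
```

View pics/c7.png

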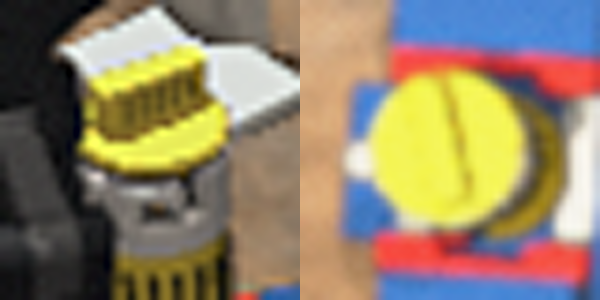

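The cap sits level on the torch with a small even gap under the flange, locked, and the robot is clear of everything.

```bash
python3 -c "
from h import *
print(ticket.hand_in())"
```

```text
the job is handed in; nothing more can be done
None
```

The job is handed in: the D cell is in the torch, button end up, and the cap is locked in its notches (it resisted lift and twist-back), at about 33 s of the 72 s allowed; the oil can, tape roll and pliers were not moved.

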